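Change the spent resin cartridges on a column manifold

ROBOT

A 7-joint arm with a two-finger parallel gripper is mounted at the origin on a cart in front of the work surface, level with it; the furniture and walls round the work are solid. World frame = base frame: x ahead of the robot, y to its left, z up, the work surface at z = 0. Lengths are in m, angles in rad, forces in N, time in s.
With the tool pointing down it reaches from about 0.4 to 0.875 m from the base axis. Payload 19.3 kg.
Tool frame: the origin (TCP) lies midway between the tips of the shut fingers; the grasp point (between the pads) lies 19 mm behind it; x points along the fingers, y is the direction in which the jaws open and shut, and the axes are right-handed (so a half turn about x gives the same grasp; the last joint's range is limited). The gripper opens to 85 mm and grips with 20 to 120 N. Pads are 22 mm wide; open, the fingers measure 114 mm over their backs; the gripper's body (76 mm by 85 mm) begins 54 mm behind the grasp point. The pads swing forward as they close: fully open they stand 13 mm farther back than shut.
Start: joints at [-0.07, 0.521, -0.036, 1.599, 0.021, 1.021, -0.113], TCP at [0.625, -0, 0.231] pointing down, gripper open.
Joint ranges: [-2.91, 2.91], [-0.3, 2.13], [-1.5, 1.42], [0.17, 2.43], [-1.26, 4.41], [0.16, 1.93], [-2.52, 2.52]. Speed limits (rad/s): [1.89, 1.89, 2.39, 2.39, 3.01, 3.01, 3.01].

INTERFACE

Orientations are given as [roll, pitch, yaw] about the fixed x, y, z axes, in that order (R = Rz(yaw) Ry(pitch) Rx(roll)).
In Python, from workcell import telemetry, vision, workorder gives the robot as it stands. The module is installed in compiled form; this text tells all that it offers.
- The arm moves only by the tool play_rows, never from a script. Its argument "deltas" is a list of rows, each a list of 7 numbers: the shift along the world's x, y, z in mm, then the turn, a rotation vector about the world's x, y, z in degrees, then the finger opening in mm, from 0 to 85.4. In form: [[x, y, z, wx, wy, wz, jaw], ...]. A call has 1 to 8 rows; each row shifts and turns the commanded pose from where the row before left it; what a row does not reach is not made up. A row lasts 1/8 s, in which the tool goes at most 62.5 mm and 10.7 degrees, less where a joint would pass 70% of its speed; a pose out of reach is approached as far as the arm can. A call with a gripper value outside its range is refused whole. The fingers move at their own pace and stop on an object; "grip_force" is the grip in N (left out, the last holds). Time passes only in rows, so rows that do not move let the fingers close. It gives the time, the measured TCP pose, the force and the opening at its end, in the units of the state.
- telemetry.observe(): the state, without advancing time (a new reading comes with each control period).
- vision.grab_frame(name): name is "scene" or "side" or "wrist"; returns the picture (480x640x3 uint8, red, green, blue); there is no depth.
- vision.camera_info(name): a dict with "mtx" (3x3 intrinsics, pixels), "rvec" (rotation vector, rad) and "tvec" (3), from world to camera coordinates, as OpenCV has them. Camera axes: x right, y down, z forward; pixel columns grow to the right and rows downward; lengths in m; the calibration is good to about 2 mm. A picture is of the moment at which its call begins: read the wrist's pose just before it. camera_info takes no time and is no camera call; for the wrist camera it gives the pose at the moment of the call.
- workorder.job_done(): hands the job in, once; it reports no verdict.
The state is a dict: "clock": time; "qpos": joint angles; "qd": joint speeds; "joint_efforts": joint torques, N m; "position": TCP position; "tool_rot": TCP orientation; "force": force on the tool from outside, world axes, zero at the start; "moment": the same for the moment, N m; "grip_width": finger opening in m.
Only numpy, scipy, OpenCV 4.12 (cv2) and the standard library are available. Lean on these libraries where they do the work, as an engineer would, in place of code of your own. Each camera call takes 0.05 s, during which the arm holds its last target. There are 200 camera calls.

TASK

Service the column manifold: first pull its red push-pull valve knob fully out to isolate it, then take every spent (dark brown) cartridge off its port and put it in the yellow tray, and push a fresh (cream) cartridge fully home on each of the three ports, always taking the one that rests at the stop of the sloped track so that the next rolls down; fresh ones left over stay in the track. When all three ports carry fresh cartridges, push the valve knob fully home again, and leave the other things on the bench undisturbed.

Things in the scene. Friction and masses are not known exactly. Their poses are not given: they have to be found in the camera images.
- fresh_1: fresh cartridge with cream-coloured resin (3 or 4 present, else None), in the track; rolls on its nuts, axis 24 mm up on a level surface; 0.11 kg, 112 mm long. Origin: middle of the clear tube, on the axis; x towards the socket. Along x in mm: spout -49..-37 (dia 12), blue nut -37..-23 (dia 48), tube -23..23 (dia 18, grip here), blue nut 23..37 (dia 48), white socket 37..63 (dia 36)
- fresh_2: fresh cartridge with cream-coloured resin (3 or 4 present, else None), in the track; rolls on its nuts, axis 24 mm up on a level surface; 0.11 kg, 112 mm long. Origin: middle of the clear tube, on the axis; x towards the socket. Along x in mm: spout -49..-37 (dia 12), blue nut -37..-23 (dia 48), tube -23..23 (dia 18, grip here), blue nut 23..37 (dia 48), white socket 37..63 (dia 36)
- fresh_3: fresh cartridge with cream-coloured resin (3 or 4 present, else None), in the track; rolls on its nuts, axis 24 mm up on a level surface; 0.11 kg, 112 mm long. Origin: middle of the clear tube, on the axis; x towards the socket. Along x in mm: spout -49..-37 (dia 12), blue nut -37..-23 (dia 48), tube -23..23 (dia 18, grip here), blue nut 23..37 (dia 48), white socket 37..63 (dia 36)
- fresh_4: fresh cartridge with cream-coloured resin (3 or 4 present, else None), in the track; rolls on its nuts, axis 24 mm up on a level surface; 0.11 kg, 112 mm long. Origin: middle of the clear tube, on the axis; x towards the socket. Along x in mm: spout -49..-37 (dia 12), blue nut -37..-23 (dia 48), tube -23..23 (dia 18, grip here), blue nut 23..37 (dia 48), white socket 37..63 (dia 36)
- spent_1: spent cartridge, resin dark brown (1 to 3 present, else None), else like a fresh one; starts home on a port; 0.11 kg, 112 mm long. Origin: middle of the clear tube, on the axis; x towards the socket. Along x in mm: spout -49..-37 (dia 12), blue nut -37..-23 (dia 48), tube -23..23 (dia 18, grip here), blue nut 23..37 (dia 48), white socket 37..63 (dia 36)
- spent_2: spent cartridge, resin dark brown (1 to 3 present, else None), else like a fresh one; starts home on a port; 0.11 kg, 112 mm long. Origin: middle of the clear tube, on the axis; x towards the socket. Along x in mm: spout -49..-37 (dia 12), blue nut -37..-23 (dia 48), tube -23..23 (dia 18, grip here), blue nut 23..37 (dia 48), white socket 37..63 (dia 36)
- spent_3: spent cartridge, resin dark brown (1 to 3 present, else None), else like a fresh one; starts home on a port; 0.11 kg, 112 mm long. Origin: middle of the clear tube, on the axis; x towards the socket. Along x in mm: spout -49..-37 (dia 12), blue nut -37..-23 (dia 48), tube -23..23 (dia 18, grip here), blue nut 23..37 (dia 48), white socket 37..63 (dia 36)
- fresh_1_mouth (a point): centre of the rim of its socket, 63 mm from its origin along its x; axes as the cartridge's. The bore is 22 mm wide and 26 mm deep
- fresh_2_mouth (a point): centre of the rim of its socket, 63 mm from its origin along its x; axes as the cartridge's. The bore is 22 mm wide and 26 mm deep
- fresh_3_mouth (a point): centre of the rim of its socket, 63 mm from its origin along its x; axes as the cartridge's. The bore is 22 mm wide and 26 mm deep
- fresh_4_mouth (a point): centre of the rim of its socket, 63 mm from its origin along its x; axes as the cartridge's. The bore is 22 mm wide and 26 mm deep
- manifold: fixed aluminium block 50 x 284 x 95 mm high, gauge on its left end up to 160 mm. Origin on the worktop under its front face (plane x=0, looking to -x, the robot's side); y left, z up. Ports at y=100, 30, -40, valve at y=-112 mm, axes 60 mm up. A rail in front (x -101..-93, top 34 mm up) carries the front nuts of fitted cartridges; base plate 8 mm thick, out to x=-116
- port_1 (a point): port 1 from the left: centre of its flange's front face, 60 mm above the worktop; axes as the manifold's. From here a level steel spigot sticks out 25 mm to -x, 17 mm thick, the last 7 mm tapering to 10 mm. A cartridge is home when its socket is pushed over the spigot (2 mm play all round) until its rim meets this flange
- port_2 (a point): port 2 from the left: centre of its flange's front face, 60 mm above the worktop; axes as the manifold's. From here a level steel spigot sticks out 25 mm to -x, 17 mm thick, the last 7 mm tapering to 10 mm. A cartridge is home when its socket is pushed over the spigot (2 mm play all round) until its rim meets this flange
- port_3 (a point): port 3 from the left: centre of its flange's front face, 60 mm above the worktop; axes as the manifold's. From here a level steel spigot sticks out 25 mm to -x, 17 mm thick, the last 7 mm tapering to 10 mm. A cartridge is home when its socket is pushed over the spigot (2 mm play all round) until its rim meets this flange
- valve (a joint): push-pull slide valve right of the ports: 0 = pushed home (on), 0.030 m = fully pulled out along the manifold's -x (isolated). A spring detent holds it at either end: about 7 N moves it over the middle, then it snaps on by itself
- valve_grip (a point): point to grip the valve's red knob, on its axis, 51 mm in front of the block's face when home; moves with the knob; axes as the manifold's. The knob reaches from 11 mm behind to 13 mm in front of this point; 23 mm diameter, with a 28 mm rim at the front end (last 4 mm)
- track: fixed sloped feed track, base 246 x 136 mm, right or left of the robot: two rails fall 12 degrees towards its -x (the robot's side) between side plates that end 16 mm above the cartridges' axes. Cartridges lie across it in a queue, sockets to its +y, and roll down to two stop plates at the low end. Origin on the worktop under its middle, z up
- track_stop (a point): axis point of the cartridge that rests at the stop, mid-track, 50 mm above the worktop (85 mm from the track's origin). x points up the slope (12 degrees), y as the track's. The next waits 48 mm up the slope. The stop plates end 7 mm above this point; between them and between the rails is a 40 mm gap for the fingers
- waste_tray: loose yellow open tray, 200 (x) x 160 (y) x 45 mm high, walls and floor 4 mm thick, for the spent cartridges; origin under the middle of its floor; on the other side of the robot from the track
- dropper_blue: white dropper bottle with a blue cap, 32 mm wide, 81 mm high; a bystander; origin under its middle, z up
- dropper_yellow: white dropper bottle with a yellow cap, 32 mm wide, 81 mm high; a bystander; origin under its middle, z up
- timer: blue countdown timer standing on its bail, 42 x 64 x 77 mm high; a bystander; origin under its middle, z up
- vial: white screw-cap vial, 26 mm wide, 49 mm high; a bystander; origin under its middle, z up

How it is judged:
By the outcome, as a careful person would: the job done as asked, in the order asked, and still so for the second after the job is handed in, with the robot touching nothing.
Of fresh_4, spent_1, spent_2, spent_3 only 2 to 4 are there at a start; the rules pass over those that are not, and their reading is None.
At some moment in a run one of waste_tray may be knocked a few centimetres aside while the robot is not near it.
Once in a run the grip may slacken for a moment while it holds something.
It also fails if it takes over 210 s, if anything falls off the work surface, if the arm or the gripper's body presses on something with over 40 N, if the wrist force passes 120 N, or if a joint passes its speed limit or range.

## Working session

There is one attempt and no reset: what is moved stays moved. The work goes in short steps, Python scripts to look and compute and a tool call to move; the robot and the scene stay as the last step left them, time stands still between calls to the robot, and variables do not carry over. Pictures are saved under pics/ and viewed, about 12 in all and at most 16, crops included, and the job is handed in when it is done.

Besides the shell and the picture viewer there is one more tool, called after "Emit:" as name(argument=value, ...) on one line, values as JSON. play_rows: Moves the arm, as the interface text tells. Its arguments: {"type":"object","properties":{"deltas":{"type":"array","items":{"type":"array","items":{"type":"number"}}},"grip_force":{"type":"number"}},"required":["deltas"]}

```bash
mkdir -p pics
python3 - <<'E'
from workcell import telemetry, vision
import cv2,numpy as np
print(telemetry.observe())
for n in("scene","side","wrist"):
    f=vision.grab_frame(n); cv2.imwrite(f"pics/{n}0.png",f[:,:,::-1]); c=vision.camera_info(n)
    R=cv2.Rodrigues(np.array(c["rvec"]))[0]; print(n,np.array(c["mtx"]).tolist(),(-R.T@np.array(c["tvec"]).ravel()).round(3),R.round(3).tolist())
E
```

```text
{'clock': 0.0, 'qpos': array([-0.07018163,  0.52201987, -0.03634603,  1.59998768,  0.02120763,
        1.02107303, -0.11282911]), 'qd': array([-0.00171798,  0.00044038, -0.00116425, -0.00029646,  0.00086831,
        0.00054543, -0.00028178]), 'joint_efforts': array([-4.24098413e-03, -9.27110124e+01,  1.97758444e+00, -3.69928443e+01,
        1.76317629e-02,  8.19846697e-03, -6.58496788e-05]), 'position': array([ 6.24678421e-01, -3.81125391e-05,  2.30729146e-01]), 'tool_rot': array([-1.50313778,  1.56969364, -3.07397179]), 'force': array([ 0.86380035, -0.18729965, -0.52618125]), 'moment': array([ 0.02391617, -0.05312466, -0.00569485]), 'grip_width': 0.08522001159365886}
scene [[579.0814454405156, 0.0, 313.90513228628987], [0.0, 579.0814454405156, 235.68484046868178], [0.0, 0.0, 1.0]] [-0.627  0.648  0.911] [[-0.512, -0.859, -0.018], [-0.444, 0.283, -0.85], [0.735, -0.427, -0.526]]
side [[604.4515066804273, 0.0, 316.44960331683626], [0.0, 604.4515066804273, 241.05458946811228], [0.0, 0.0, 1.0]] [ 0.582 -1.477  0.702] [[0.999, 0.036, 0.018], [0.031, -0.391, -0.92], [-0.026, 0.92, -0.391]]
wrist [[391.34042792344525, 0.0, 318.65803150724116], [0.0, 391.34042792344525, 235.20653577397403], [0.0, 0.0, 1.0]] [0.624 0.071 0.373] [[1.0, 0.001, -0.001], [0.001, -0.96, 0.279], [-0.001, -0.279, -0.96]]
```

View pics/scene0.png

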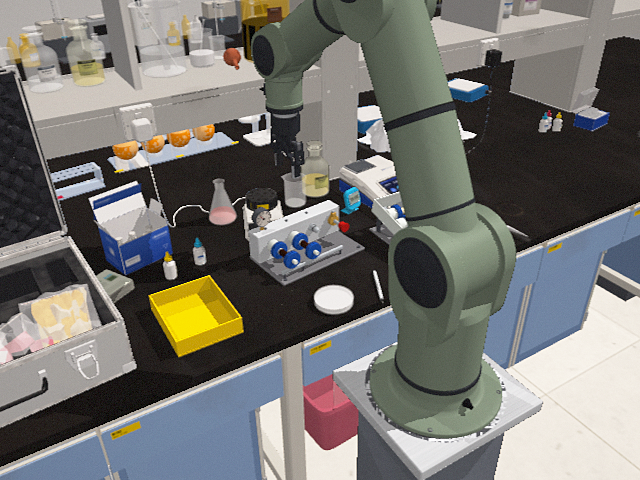

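View pics/side0.png

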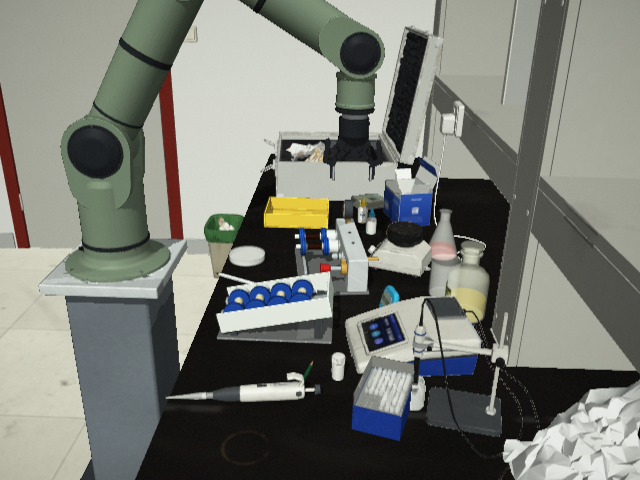

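View pics/wrist0.png

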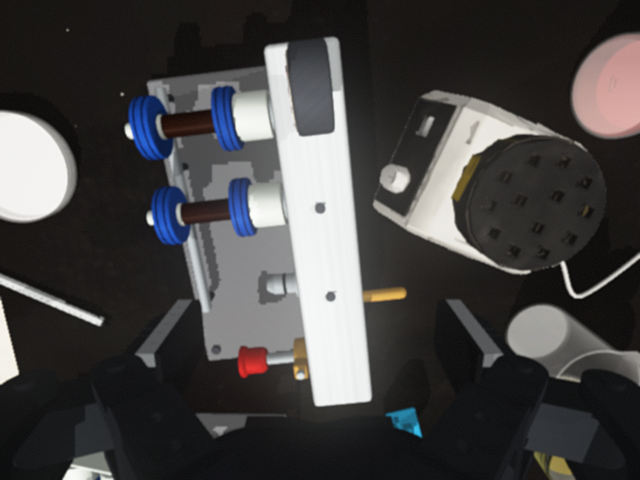

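The wrist view shows spent cartridges on ports 1 and 2 (tubes near (188,123) and (205,211)), port 3's bare spigot at (280,283) and the red knob at (253,361). The side view shows four fresh ones in the track at (235..305,295) and the tray at (297,212).

```bash
cat > h.py <<'E'
from workcell import telemetry, vision
import cv2,numpy as np
from scipy.spatial.transform import Rotation as Ro
def ray(c,uv):
    R=cv2.Rodrigues(np.array(c["rvec"]))[0]; t=np.array(c["tvec"]).ravel(); K=np.array(c["mtx"])
    d=(R.T@np.linalg.inv(K)@np.c_[np.atleast_2d(uv),np.ones(len(np.atleast_2d(uv)))].T).T
    return -R.T@t,d
def plane(c,uv,z):
    o,d=ray(c,uv); return o+d*((z-o[2])/d[:,2])[:,None]
def blobs(m,amin=60):
    n,l,s,ce=cv2.connectedComponentsWithStats(m.astype(np.uint8)); return [(s[i].tolist(),ce[i].round(1).tolist()) for i in range(1,n) if s[i][4]>=amin]
def hsv(f): return cv2.cvtColor(np.ascontiguousarray(f),cv2.COLOR_RGB2HSV)
def red(f): h=hsv(f); return ((h[...,0]<6)|(h[...,0]>174))&(h[...,1]>180)&(h[...,2]>80)
def blue(f): h=hsv(f); return (abs(h[...,0].astype(int)-112)<12)&(h[...,1]>170)&(h[...,2]>60)
def yellow(f): h=hsv(f); return (abs(h[...,0].astype(int)-26)<5)&(h[...,1]>200)&(h[...,2]>120)
def tool(): return Ro.from_euler('xyz',telemetry.observe()["tool_rot"]).as_matrix()
E
python3 - <<'E'
from h import *
np.set_printoptions(precision=4,suppress=True)
print(tool())
c=vision.camera_info("wrist"); f=cv2.imread("pics/wrist0.png")[:,:,::-1]
p=plane(c,[[265,45],[340,38],[371,401],[315,406]],.095); print(p, np.linalg.norm(np.diff(p,axis=0),axis=1))
e=p[0]-p[3]; e2=p[1]-p[2]; print(np.degrees(np.arctan2(-e[0],e[1])),np.degrees(np.arctan2(-e2[0],e2[1])))
for s,ce in blobs(red(f)): print("red",s,ce,plane(c,ce,.06))
for s,ce in blobs(blue(f),400): print("blue",s,ce,plane(c,ce,.06))
c=vision.camera_info("side"); f=cv2.imread("pics/side0.png")[:,:,::-1]
for s,ce in blobs(blue(f),100): print("sblue",s,ce,plane(c,ce,.06))
for s,ce in blobs(yellow(f),300): print("syel",s,ce,plane(c,ce,.03))
print("track base", plane(c,[[218,340],[332,343]],0.0))
c=vision.camera_info("scene"); f=cv2.imread("pics/scene0.png")[:,:,::-1]
for s,ce in blobs(yellow(f),1000): print("scyel",s,ce,plane(c,ce,.02)); m=cv2.findContours(yellow(f).astype(np.uint8),0,2)[0]; m=max(m,key=cv2.contourArea); q=cv2.convexHull(m); q=cv2.approxPolyDP(q,5,True)[:,0]; print(q.tolist(),plane(c,q,.045)[:,:2])
E
```

```text
[[-0.0008  1.      0.    ]
 [-0.0001  0.     -1.    ]
 [-1.     -0.0008  0.0001]]
[[ 0.5893  0.1186  0.095 ]
 [ 0.6378  0.1228  0.095 ]
 [ 0.6683 -0.1551  0.095 ]
 [ 0.6211 -0.1602  0.095 ]] [0.0487 0.2796 0.0475]
6.514776034265123 6.266058370426956
red [238, 351, 29, 27, 515] [250.4, 364.7] [[ 0.5613 -0.1441  0.06  ]]
blue [211, 87, 29, 63, 1156] [223.5, 117.6] [[0.5512 0.0739 0.06  ]]
blue [128, 96, 44, 64, 1794] [147.4, 127.6] [[0.492  0.0665 0.06  ]]
blue [151, 187, 38, 58, 1485] [167.7, 215.6] [[ 0.5002 -0.0032  0.06  ]]
sblue [384, 188, 15, 34, 221] [391.7, 204.7] [[0.7672 0.3479 0.06  ]]
sblue [399, 194, 33, 32, 780] [415.7, 208.5] [[0.84   0.3187 0.06  ]]
sblue [299, 228, 7, 27, 142] [302.2, 240.9] [[0.5001 0.0311 0.06  ]]
sblue [320, 228, 9, 27, 138] [324.5, 241.5] [[0.5607 0.0318 0.06  ]]
sblue [224, 280, 89, 32, 1346] [269.3, 295.7] [[ 0.445  -0.2867  0.06  ]]
sblue [444, 356, 34, 19, 512] [460.1, 365.1] [[ 0.8246 -0.5303  0.06  ]]
sblue [419, 359, 25, 17, 367] [431.3, 367.5] [[ 0.7701 -0.5413  0.06  ]]
sblue [352, 395, 58, 46, 1325] [379.2, 422.1] [[ 0.6656 -0.6975  0.06  ]]
track base [[ 0.3448 -0.3812  0.    ]
 [ 0.5879 -0.377   0.    ]]
scyel [148, 275, 96, 82, 4811] [195.3, 314.7] [[0.461  0.3514 0.02  ]]
[[209, 275], [240, 315], [243, 331], [178, 356], [148, 295]] [[0.5632 0.2717]
 [0.3736 0.2711]
 [0.3186 0.2889]
 [0.3192 0.4413]
 [0.5644 0.4315]]
```

Run:
```python
import cv2
a=cv2.imread("pics/scene0.png")[150:300,140:400]; b=cv2.imread("pics/side0.png")[190:350,190:400]
a=cv2.resize(a,(780,450),interpolation=2)[:300]; b=cv2.resize(b,(780,594),interpolation=2)[200:500]
cv2.imwrite("pics/crop0.png",cv2.vconcat([a,b]))
```

```text
(no output)
```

View pics/crop0.png

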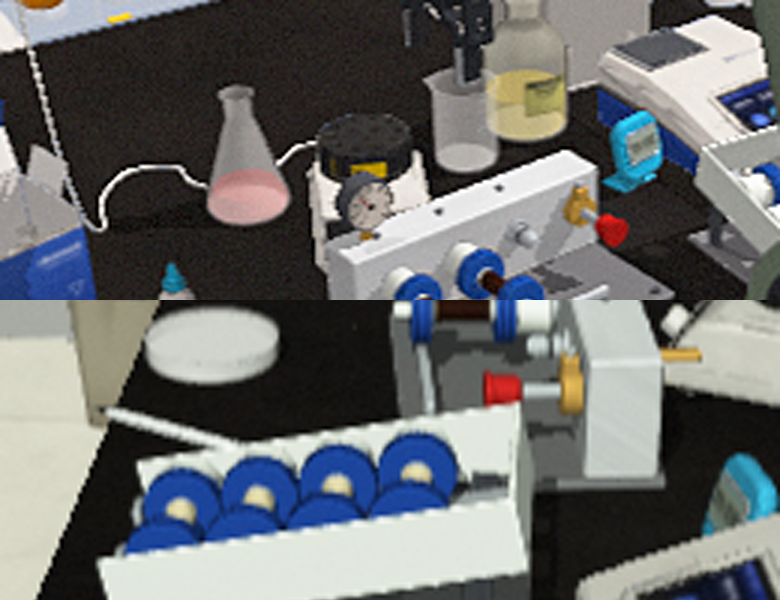

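The top block corners give a manifold yaw of 6.4° and an origin of about (0.604, -0.021). From these I predict the knob at (0.566, -0.138) against (0.563, -0.1385) measured, and the spent tube positions also agree. Next I move above the knob.

Emit:
play_rows(deltas=[[-7, -17, -10, 0, 0, -10.45, 50], [-7, -17, -10, 0, 0, -10.45, 50], [-7, -17, -10, 0, 0, -10.45, 50], [-7, -17, -10, 0, 0, -10.45, 50], [-7, -17, -10, 0, 0, -10.45, 50], [-7, -17, -10, 0, 0, -10.45, 50], [-7, -18, -10, 0, 0, -10.45, 50], [-8, -18, -10, 0, 0, -10.45, 50]], grip_force=60)

```text
clock: 1.15
position: [0.5677, -0.1385, 0.1508]
tool_rot: [-0.047, 1.571, -3.083]
force: [0.6, 0.7, -0.2]
grip_width: 0.05
```

Run:
```python
from h import *
np.set_printoptions(precision=4,suppress=True)
f=vision.grab_frame("wrist"); c=vision.camera_info("wrist"); o=telemetry.observe(); print(o["position"],o["qpos"],tool()[:,1],o["grip_width"])
cv2.imwrite("pics/w1.png",f[:,:,::-1])
for s,ce in blobs(red(f)): print("red",s,ce,plane(c,ce,.07))
```

```text
[ 0.566  -0.141   0.1498] [-0.0876  0.5805  0.3296  1.7992 -0.247   0.8044 -1.1127] [ 0.0934 -0.9956  0.0008] 0.05021033704063495
red [300, 227, 41, 42, 1275] [320.9, 248.7] [[ 0.5634 -0.1425  0.07  ]]
```

View pics/w1.png

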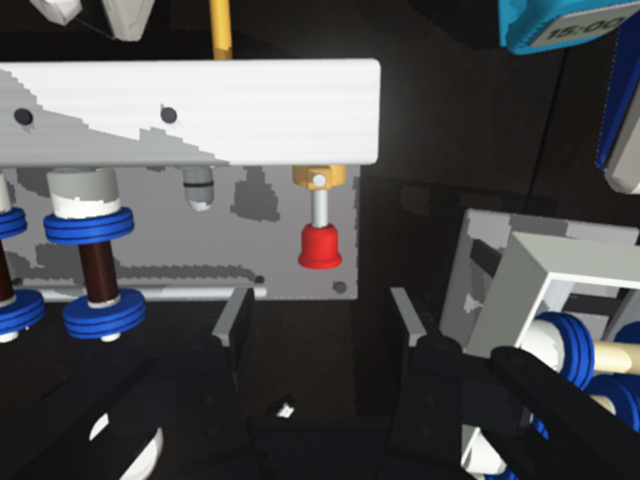

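The view shows the knob at (321,249) between the jaws, the jaws aligned with the block, and port 3's spigot at (199,187). The arm was still settling, so I wait and measure again.

Emit:
play_rows(deltas=[[0, 0, 0, 0, 0, 0, 50], [0, 0, 0, 0, 0, 0, 50], [0, 0, 0, 0, 0, 0, 50], [0, 0, 0, 0, 0, 0, 50]])

```text
clock: 1.7
position: [0.5682, -0.1377, 0.1515]
tool_rot: [-2.782, 1.57, 0.473]
force: [-0.2, -0.2, 0.1]
grip_width: 0.0504
```

```bash
cat >> h.py <<'E'
def snap(n,name=None):
    c=vision.camera_info(n); f=vision.grab_frame(n)
    if name: cv2.imwrite(f"pics/{name}.png",f[:,:,::-1])
    return c,f
E
python3 - <<'E'
from h import *
np.set_printoptions(precision=4,suppress=True)
c,f=snap("wrist","w2"); o=telemetry.observe(); print(o["position"],o["qpos"],tool()[:,1])
for s,ce in blobs(red(f)): print("red",s,ce,plane(c,ce,.066), plane(c,[[s[0],ce[1]],[s[0]+s[2],ce[1]]],.06))
for s,ce in blobs(blue(f),800): print("blue",s,ce,plane(c,ce,.065))
# block front top edge: fit
g=f.min(axis=2).astype(int); E=[]
for u in range(20,370,10):
    col=g[90:220,u]; d=col[5:]-col[:-5]; v=90+np.argmin(d)+2.5; E.append((u,v))
p=plane(c,E,.095); k=np.polyfit(p[:,1],p[:,0],1); r=p[:,0]-np.polyval(k,p[:,1]); ok=abs(r)<.003; k=np.polyfit(p[ok,1],p[ok,0],1); print("front edge x=",k,ok.sum(),np.degrees(np.arctan(-k[0])))
row=g[110,340:420]; print("right edge",plane(c,[[340+np.argmin(row[3:]-row[:-3])+1.5,110]],.095))
E
```

```text
[ 0.5681 -0.1378  0.1514] [-0.0889  0.5782  0.324   1.796  -0.2438  0.8063 -1.1026] [ 0.1122 -0.9937 -0.0001]
red [301, 228, 41, 41, 1264] [322.0, 249.5] [[ 0.5636 -0.14    0.066 ]] [[ 0.5601 -0.1272  0.06  ]
 [ 0.563  -0.1528  0.06  ]]
blue [597, 61, 43, 110, 807] [620.0, 115.0] [[ 0.6606 -0.2963  0.065 ]]
blue [46, 208, 88, 36, 2103] [89.9, 227.6] [[0.5612 0.0009 0.065 ]]
blue [0, 289, 46, 44, 1377] [22.3, 310.1] [[0.5007 0.0467 0.065 ]]
blue [64, 289, 82, 49, 2595] [104.3, 315.5] [[ 0.5028 -0.0055  0.065 ]]
blue [536, 315, 104, 119, 3633] [595.3, 372.0] [[ 0.4975 -0.3339  0.065 ]]
front edge x= [-0.1031  0.6035] 7 5.88474127462012
right edge [[ 0.6468 -0.1591  0.095 ]]
```

Emit:
play_rows(deltas=[[0, -1.5, -30, 0, 0, 0, 50], [0, 0, -30, 0, 0, 0, 50], [0, 0, -30, 0, 0, 0, 50], [0, 0, -20, 0, 0, 0, 50], [0, 0, 0, 0, 0, 0, 15], [0, 0, 0, 0, 0, 0, 15], [0, 0, 0, 0, 0, 0, 15], [0, 0, 0, 0, 0, 0, 15]])

```text
clock: 2.75
position: [0.5681, -0.1391, 0.0418]
tool_rot: [-2.12, 1.57, 1.134]
force: [-2.2, 5.0, -1.8]
grip_width: 0.0219
```

Emit:
play_rows(deltas=[[-4, -0.5, 0, 0, 0, 0, 15], [-5, -0.5, 0, 0, 0, 0, 15], [-5, -0.6, 0, 0, 0, 0, 15], [-5, -0.6, 0, 0, 0, 0, 15], [-5, -0.6, 0, 0, 0, 0, 15], [-5, -0.6, 0, 0, 0, 0, 15], [-2, -0.2, 0, 0, 0, 0, 15], [0, 0, 0, 0, 0, 0, 15]])

```text
clock: 3.75
position: [0.5382, -0.1425, 0.0419]
tool_rot: [-3.101, 1.568, 0.153]
force: [4.7, 5.7, -6.9]
grip_width: 0.0216
```

Emit:
play_rows(deltas=[[-2, 0, 0, 0, 0, 0, 15], [0, 0, 0, 0, 0, 0, 15], [0, 0, 0, 0, 0, 0, 50], [0, 0, 0, 0, 0, 0, 50], [0, 0, 30, 0, 0, 0, 50], [0, 0, 40, 0, 0, 0, 50], [0, 0, 0, 0, 0, 0, 50], [0, 0, 0, 0, 0, 0, 50]])

```text
clock: 4.75
position: [0.5348, -0.1431, 0.1111]
tool_rot: [-2.201, 1.571, 1.053]
force: [0.3, 0.6, -0.4]
grip_width: 0.0498
```

Run:
```python
from h import *
np.set_printoptions(precision=4,suppress=True)
c,f=snap("wrist","w3"); o=telemetry.observe(); print(o["position"],o["qpos"])
for s,ce in blobs(red(f)): print("red",s,ce,plane(c,ce,.066), plane(c,[[s[0],ce[1]],[s[0]+s[2],ce[1]]],.06))
```

```text
[ 0.5346 -0.1431  0.1107] [-0.0605  0.5951  0.3006  1.9031 -0.2662  0.6828 -1.0597]
red [293, 238, 52, 55, 2075] [318.8, 267.8] [[ 0.5334 -0.1431  0.066 ]] [[ 0.5296 -0.1299  0.06  ]
 [ 0.5327 -0.1571  0.06  ]]
```

Emit:
play_rows(deltas=[[0, 5, 20, 0, 0, 0, 50], [-1, 40, 15, 0, 0, 0, 50], [-1, 45, 0, 0, 0, 0, 50], [-1, 40, 0, 0, 0, 0, 50], [0, 13, 0, 0, 0, 0, 50], [0, 0, 0, 0, 0, 0, 50], [0, 0, 0, 0, 0, 0, 50], [0, 0, 0, 0, 0, 0, 50]])

```text
clock: 5.8
position: [0.532, -0.0014, 0.1462]
tool_rot: [1.161, 1.57, -1.87]
force: [0.6, -0.6, 0.5]
grip_width: 0.05
```

Run:
```python
from h import *
np.set_printoptions(precision=4,suppress=True)
c,f=snap("wrist","w4"); o=telemetry.observe(); print(o["position"],o["qpos"])
for s,ce in blobs(blue(f),800): print("blue",s,ce,plane(c,ce,.066), "L/R",plane(c,[[s[0],ce[1]],[s[0]+s[2],ce[1]]],.06)[:,:2].ravel())
```

```text
[ 0.532  -0.0012  0.1462] [-0.3529  0.5132  0.3314  1.9372 -0.2417  0.7294 -1.3404]
blue [155, 181, 70, 31, 1293] [184.3, 196.4] [[0.5522 0.0787 0.066 ]] L/R [0.549  0.0979 0.5535 0.0568]
blue [167, 265, 79, 47, 2217] [201.9, 289.3] [[0.4953 0.0671 0.066 ]] L/R [0.49   0.0906 0.4955 0.041 ]
blue [280, 266, 75, 44, 2392] [317.4, 289.8] [[ 0.5028 -0.0036  0.066 ]] L/R [ 0.4975  0.0196  0.5027 -0.0276]
```

View pics/w4.png

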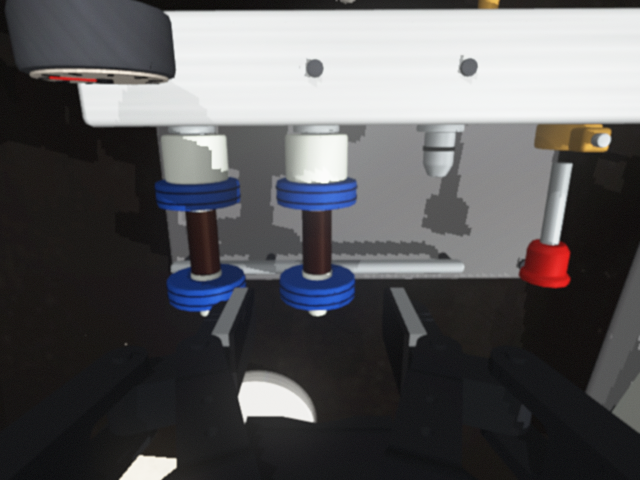

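Both spent cartridges are seated: ports 1 and 2, front nuts at (202,289) and (317,290). The knob is out at (546,262), and the gauge sits above the block at (90,45). Next I descend onto spent 2.

Emit:
play_rows(deltas=[[0.5, 1, -35, 0, 0, 0, 44], [0, 0, -35, 0, 0, 0, 44], [0, 0, -25, 0, 0, 0, 44], [0, 0, -9, 0, 0, 0, 44], [0, 0, 0, 0, 0, 0, 10], [0, 0, 0, 0, 0, 0, 10], [0, 0, 0, 0, 0, 0, 10], [0, 0, 0, 0, 0, 0, 10]])

```text
clock: 6.85
position: [0.533, 0.0009, 0.043]
tool_rot: [-3.13, 1.569, 0.123]
force: [-1.1, -1.4, 7.7]
grip_width: 0.0158
```

Emit:
play_rows(deltas=[[-4, -0.4, 0.3, 0, 0, 0, 10], [-8, -0.9, 0.2, 0, 0, 0, 10], [-10, -1.1, 0, 0, 0, 0, 10], [-10, -1.1, 0, 0, 0, 0, 10], [-8, -0.9, 0, 0, 0, 0, 10], [0, 0, 0, 0, 0, 0, 10]])

```text
clock: 7.6
position: [0.4919, -0.0036, 0.0428]
tool_rot: [-0.29, 1.57, 2.963]
force: [-0.1, 0.2, -2.5]
grip_width: 0.0163
```

Emit:
play_rows(deltas=[[-4, 0, 20, 0, 0, 0, 10], [0, 0, 40, 0, 0, 0, 10], [0, 0, 40, 0, 0, 0, 10], [0, 20, 10, 0, 0, 0, 10], [-4, 50, 0, 0, 0, 0, 10], [-4, 50, 0, 0, 0, 0, 10], [-4, 50, 0, 0, 0, 0, 10], [-4, 50, 0, 0, 0, 0, 10]])

```text
clock: 8.6
position: [0.4724, 0.2183, 0.1529]
tool_rot: [-2.75, 1.57, 0.503]
force: [1.3, -0.4, -0.7]
grip_width: 0.0161
```

```bash
cat >> h.py <<'E'
def tray():
    c,f=snap("scene"); m=cv2.findContours(yellow(f).astype(np.uint8),0,2)[0]; m=max(m,key=cv2.contourArea)
    q=cv2.approxPolyDP(cv2.convexHull(m),5,True)[:,0]
    print("tray",np.c_[q,plane(c,q,.045)[:,:2].round(4)].tolist())
E
python3 - <<'E'
from h import *
tray()
E
```

```text
tray [[209.0, 275.0, 0.5632, 0.2717], [240.0, 315.0, 0.3736, 0.2711], [243.0, 331.0, 0.3186, 0.2889], [178.0, 356.0, 0.3192, 0.4413], [148.0, 295.0, 0.5644, 0.4315]]
```

Emit:
play_rows(deltas=[[-3, 50, 0, 0, 0, 0, 10], [-3, 50, 0, 0, 0, 0, 10], [0, 50, 0, 0, 0, 0, 10], [0, 16, -20, 0, 0, 0, 10], [0, 0, -40, 0, 0, 0, 10], [0, 0, -40, 0, 0, 0, 10], [0, 0, -33, 0, 0, 0, 10], [0, 0, -5, 0, 0, 0, 10]])

```text
clock: 9.65
position: [0.4658, 0.3817, 0.0133]
tool_rot: [0.599, 1.568, -2.431]
force: [-6.5, -2.8, 11.4]
grip_width: 0.0159
```

Emit:
play_rows(deltas=[[0, 0, 0, 0, 0, 0, 10], [0, 0, 0, 0, 0, 0, 22], [0, 0, 0, 0, 0, 0, 30], [0, 0, 0, 0, 0, 0, 30], [0, 0, 30, 0, 0, 0, 30], [0, 0, 50, 0, 0, 0, 30], [0, 0, 50, 0, 0, 0, 40], [0, -20, 0, 0, 0, 0, 44]])

```text
clock: 10.65
position: [0.4676, 0.3644, 0.1484]
tool_rot: [-2.407, 1.565, 0.848]
force: [0.0, -0.7, -0.8]
grip_width: 0.0441
```

Run:
```python
from h import *
o=telemetry.observe(); print(o["position"],o["qpos"])
c,f=snap("wrist"); c2,g=snap("scene")
cv2.imwrite("pics/v5.png",cv2.hconcat([cv2.resize(f[:,:,::-1],(400,300)),cv2.resize(g[200:400,100:367,::-1],(400,300))]))
```

```text
[0.4675905  0.36443152 0.14836827] [-0.99225908  0.59300127  0.33407047  1.78167474 -0.25858412  0.80357707
 -1.98903672]
```

View pics/v5.png

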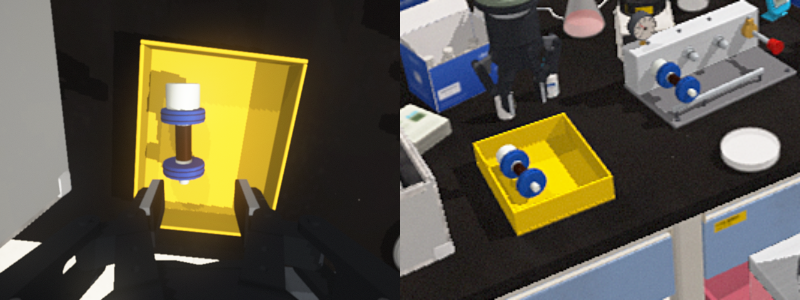

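Spent 2 lies in the tray at its left side. Now I go to spent 1.

Emit:
play_rows(deltas=[[9, -50, 0, 0, 0, 0, 44], [10, -50, 0, 0, 0, 0, 44], [10, -50, 0, 0, 0, 0, 44], [10, -50, 0, 0, 0, 0, 44], [10, -50, 0, 0, 0, 0, 44], [8.5, -44, 0, 0, 0, 0, 44], [0, 0, 0, 0, 0, 0, 44], [0, 0, 0, 0, 0, 0, 44]])

```text
clock: 11.75
position: [0.5237, 0.069, 0.1442]
tool_rot: [-0.305, 1.57, 2.949]
force: [0.2, 0.4, 0.8]
grip_width: 0.0441
```

Run:
```python
from h import *
np.set_printoptions(precision=4,suppress=True)
c,f=snap("wrist","w6"); o=telemetry.observe(); print(o["position"],tool()[:,1],tool()[:,0])
for s,ce in blobs(blue(f),800): print("blue",s,ce,plane(c,ce,.066), "mid",plane(c,[[s[0],ce[1]],[s[0]+s[2],ce[1]]],.06)[:,:2].mean(0))
```

```text
[0.5237 0.0695 0.1443] [ 0.1126 -0.9936 -0.0003] [-0.0008  0.0002 -1.    ]
blue [281, 267, 76, 45, 2278] [316.5, 292.3] [[0.4936 0.0673 0.066 ]] mid [0.491  0.0654]
```

Emit:
play_rows(deltas=[[1, 0.7, -35, 0, 0, 0, 44], [0, 0, -35, 0, 0, 0, 44], [0, 0, -25, 0, 0, 0, 44], [0, 0, -6.5, 0, 0, 0, 44], [0, 0, 0, 0, 0, 0, 10], [0, 0, 0, 0, 0, 0, 10], [0, 0, 0, 0, 0, 0, 10], [0, 0, 0, 0, 0, 0, 10]])

```text
clock: 12.8
position: [0.5255, 0.0696, 0.0441]
tool_rot: [-2.736, 1.569, 0.517]
force: [-0.6, 1.5, 8.4]
grip_width: 0.0163
```

Emit:
play_rows(deltas=[[-4, -0.4, 0.3, 0, 0, 0, 10], [-8, -0.9, 0.2, 0, 0, 0, 10], [-10, -1.1, 0, 0, 0, 0, 10], [-10, -1.1, 0, 0, 0, 0, 10], [-8, -0.9, 0, 0, 0, 0, 10], [-4, 0, 5, 0, 0, 0, 10], [0, 0, 40, 0, 0, 0, 10], [0, 0, 55, 0, 0, 0, 10]])

```text
clock: 13.8
position: [0.4803, 0.0646, 0.1446]
tool_rot: [0.231, 1.569, -2.799]
force: [0.9, 1.1, 0.2]
grip_width: 0.0159
```

Run:
```python
from h import *
tray()
```

```text
tray [[209.0, 275.0, 0.5632, 0.2717], [240.0, 315.0, 0.3736, 0.2711], [243.0, 331.0, 0.3186, 0.2889], [178.0, 356.0, 0.3192, 0.4413], [148.0, 295.0, 0.5644, 0.4315]]
```

Emit:
play_rows(deltas=[[-2, 42, 0, 0, 0, 0, 10], [-3, 50, 0, 0, 0, 0, 10], [-3, 50, 0, 0, 0, 0, 10], [-3, 50, 0, 0, 0, 0, 10], [-2, 45, 0, 0, 0, 0, 10], [0, 14, -20, 0, 0, 0, 10], [0, 0, -40, 0, 0, 0, 10], [0, 0, -40, 0, 0, 0, 10]])

```text
clock: 14.85
position: [0.468, 0.3163, 0.0431]
tool_rot: [-2.572, 1.57, 0.682]
force: [-0.0, 1.1, -1.6]
grip_width: 0.0162
```

Emit:
play_rows(deltas=[[0, 0, -24, 0, 0, 0, 10], [0, 0, -2, 0, 0, 0, 10], [0, 0, 0, 0, 0, 0, 22], [0, 0, 0, 0, 0, 0, 30], [0, 0, 0, 0, 0, 0, 30], [0, 0, 30, 0, 0, 0, 30], [0, 0, 50, 0, 0, 0, 30], [0, 0, 60, 0, 0, 0, 44]])

```text
clock: 15.85
position: [0.4676, 0.3155, 0.1593]
tool_rot: [0.612, 1.57, -2.418]
force: [-0.0, 1.3, -0.3]
grip_width: 0.0438
```

Run:
```python
from h import *
o=telemetry.observe(); print(o["position"],o["qpos"])
tray()
c,f=snap("wrist"); c2,g=snap("scene")
cv2.imwrite("pics/v7.png",cv2.hconcat([cv2.resize(f[:,:,::-1],(400,300)),cv2.resize(g[200:400,100:367,::-1],(400,300))]))
```

```text
[0.46762031 0.31551454 0.159286  ] [-0.95473148  0.54331011  0.3600652   1.84487055 -0.25669279  0.79976157
 -1.92109821]
tray [[209.0, 275.0, 0.5632, 0.2717], [240.0, 315.0, 0.3736, 0.2711], [243.0, 331.0, 0.3186, 0.2889], [178.0, 356.0, 0.3192, 0.4413], [148.0, 295.0, 0.5644, 0.4315]]
```

View pics/v7.png

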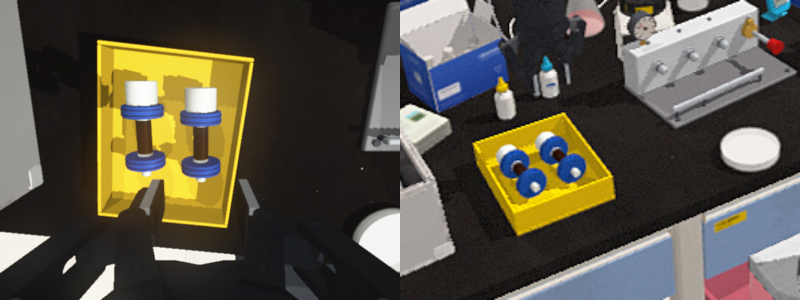

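Both spent cartridges are in the tray and all three ports are bare. Now I go to the track.

Emit:
play_rows(deltas=[[-1, -40, 13, 0, 0, 10.45, 44], [-1, -40, 13, 0, 0, 10.45, 44], [-1, -40, 13, 0, 0, 10.45, 44], [-1, -40, 13, 0, 0, 10.45, 44], [-1, -40, 13, 0, 0, 10.45, 44], [-1, -40, 13, 0, 0, 10.45, 44], [-1, -40, 12, 0, 0, 10.45, 44], [-1, -40, 0, 0, 0, 10.45, 44]])

```text
clock: 17.0
position: [0.4599, -0.0053, 0.2481]
tool_rot: [1.995, 1.57, 0.43]
force: [1.2, -0.5, -0.5]
grip_width: 0.0436
```

Emit:
play_rows(deltas=[[-8, -48, 0, 0, 0, 0, 44], [-8, -48, 0, 0, 0, 0, 44], [-8, -48, 0, 0, 0, 0, 44], [-8, -48, 0, 0, 0, 0, 44], [-8, -48, 0, 0, 0, 0, 44], [0, -40, 0, 0, 0, 0, 44], [0, 0, 0, 0, 0, 0, 44], [0, 0, 0, 0, 0, 0, 44]])

```text
clock: 18.0
position: [0.4198, -0.2833, 0.2472]
tool_rot: [-2.262, 1.57, 2.449]
force: [0.3, 0.3, -0.2]
grip_width: 0.0443
```

Run:
```python
from h import *
np.set_printoptions(precision=4,suppress=True)
c,f=snap("wrist","w8"); o=telemetry.observe(); print(o["position"],o["qpos"],tool()[:,1])
for s,ce in blobs(blue(f),300): print("blue",s,ce,plane(c,ce,.06))
```

```text
[ 0.42   -0.283   0.2474] [ 0.2447  0.325   0.2944  1.8999 -0.1159  0.9339  0.5937] [ 1.     -0.     -0.0006]
blue [542, 231, 98, 13, 591] [603.4, 238.5] [[ 0.6689 -0.3107  0.06  ]]
blue [248, 277, 45, 16, 431] [272.2, 284.3] [[ 0.3769 -0.3542  0.06  ]]
blue [299, 282, 46, 16, 529] [322.4, 289.9] [[ 0.4225 -0.3597  0.06  ]]
blue [408, 290, 54, 20, 686] [436.7, 300.4] [[ 0.5277 -0.3701  0.06  ]]
blue [623, 314, 17, 90, 777] [632.0, 362.9] [[ 0.7218 -0.4361  0.06  ]]
```

View pics/w8.png

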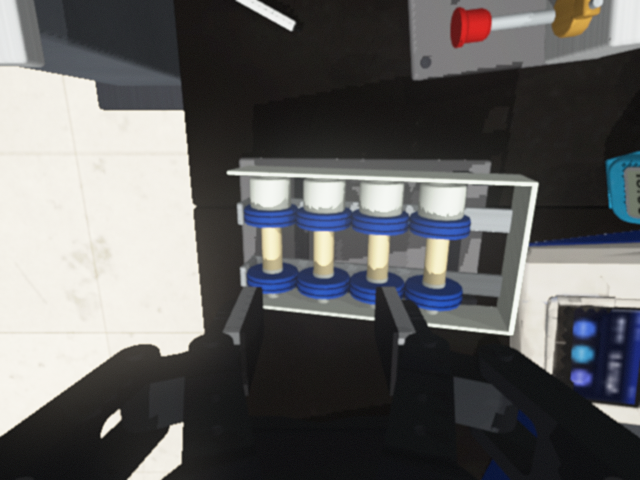

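```bash
cat >> h.py <<'E'
def cream(f): h=hsv(f); return (h[...,0]>12)&(h[...,0]<32)&(h[...,1]>40)&(h[...,1]<170)&(h[...,2]>120)
E
python3 - <<'E'
from h import *
np.set_printoptions(precision=4,suppress=True)
f=cv2.imread("pics/w8.png")[:,:,::-1]; c=vision.camera_info("wrist")
m=cream(f); m[:180]=0; m[340:]=0; P=[]
for i,(s,ce) in enumerate(sorted([b for b in blobs(m,150) if b[0][0]>230 and b[0][0]<480],key=lambda b:b[0][0])):
    # tube extremes along v: nuts inner edges
    us=[s[0]+s[2]/2,s[1]+s[3]/2]; p=plane(c,us,.05+.01*i+.006); P.append(p[0]); print(s,ce,p)
P=np.array(P); print(np.diff(P,axis=0)[:,:2], np.degrees(np.arctan2(P[-1,1]-P[0,1],P[-1,0]-P[0,0])))
# side rim plates top: near wall top edge, ends  z = 0.05+0.016.. along slope
print(plane(c,[[228,172],[538,182]],.07))
E
```

```text
[261, 228, 22, 42, 710] [271.5, 249.0] [[ 0.3776 -0.3215  0.056 ]]
[313, 232, 22, 43, 740] [323.1, 253.1] [[ 0.4241 -0.3223  0.066 ]]
[367, 236, 23, 44, 777] [377.7, 257.5] [[ 0.4702 -0.3229  0.076 ]]
[425, 239, 25, 46, 846] [435.5, 261.7] [[ 0.5173 -0.3228  0.086 ]]
[[ 0.0465 -0.0008]
 [ 0.0461 -0.0006]
 [ 0.0471  0.0001]] -0.5301731557161037
[[ 0.3458 -0.2512  0.07  ]
 [ 0.5986 -0.2591  0.07  ]]
```

The track holds four cream cartridges, tubes at (272,249), (323,253), (378,258) and (436,262). Their spacing measures 46.5 mm, as it should. Next I grasp the one at the stop.

Emit:
play_rows(deltas=[[-20, -18, -50, 0, 0, 0, 34], [-22, -18, -50, 0, 0, 0, 34], [0, 0, -30, 0, 0, 0, 34], [0, 0, 0, 0, 0, 0, 34], [0, 0, 0, 0, 0, 0, 34]])

```text
clock: 18.68
position: [0.3789, -0.3197, 0.1189]
tool_rot: [1.19, 1.57, -0.381]
force: [0.2, -0.3, 0.9]
grip_width: 0.0339
```

Run:
```python
from h import *
np.set_printoptions(precision=4,suppress=True)
c,f=snap("wrist","w9"); o=telemetry.observe(); print(o["position"],o["qpos"])
for s,ce in blobs(cream(f),150): print(s,ce,plane(c,ce,.055))
for s,ce in blobs(blue(f),150): print("b",s,ce,plane(c,ce,.06))
```

```text
[ 0.379  -0.3199  0.1191] [ 0.3942  0.5002  0.2478  2.0448 -0.2051  0.6177  0.7805]
[299, 224, 33, 68, 1872] [314.8, 257.2] [[ 0.3763 -0.3213  0.055 ]]
[384, 229, 37, 72, 2108] [400.9, 263.7] [[ 0.4245 -0.3251  0.055 ]]
[475, 234, 44, 76, 2323] [494.3, 271.2] [[ 0.4774 -0.3296  0.055 ]]
[577, 239, 52, 81, 2852] [599.2, 278.4] [[ 0.5374 -0.3339  0.055 ]]
b [276, 196, 73, 8, 298] [310.7, 199.6] [[ 0.3743 -0.2878  0.06  ]]
b [393, 201, 57, 8, 251] [422.0, 205.2] [[ 0.4325 -0.2907  0.06  ]]
b [274, 203, 73, 13, 572] [310.2, 209.5] [[ 0.374 -0.293  0.06 ]]
b [467, 203, 93, 33, 1781] [520.7, 220.5] [[ 0.4853 -0.2989  0.06  ]]
b [557, 202, 83, 44, 2366] [602.4, 223.2] [[ 0.5289 -0.3003  0.06  ]]
b [373, 209, 74, 13, 607] [411.8, 215.4] [[ 0.4275 -0.2962  0.06  ]]
b [275, 213, 73, 9, 227] [310.5, 218.9] [[ 0.3741 -0.2981  0.06  ]]
b [372, 221, 75, 8, 254] [411.0, 225.1] [[ 0.4275 -0.3014  0.06  ]]
b [443, 299, 197, 68, 7473] [550.0, 332.9] [[ 0.5119 -0.3656  0.06  ]]
b [277, 300, 74, 30, 1350] [312.3, 316.6] [[ 0.3749 -0.3553  0.06  ]]
b [411, 307, 31, 31, 522] [427.0, 323.3] [[ 0.4405 -0.3595  0.06  ]]
```

View pics/w9.png

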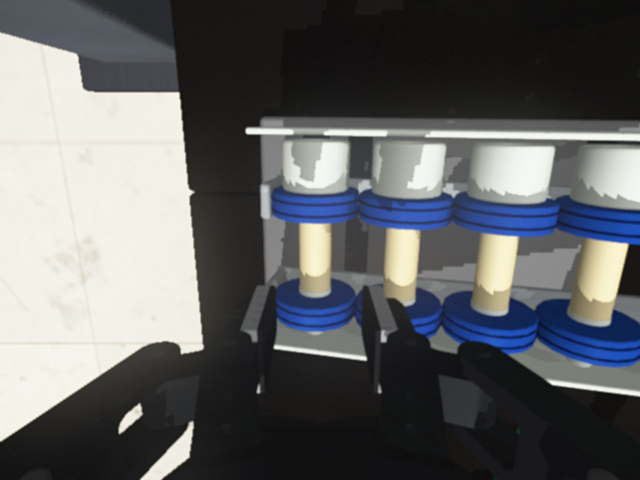

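Emit:
play_rows(deltas=[[-2.5, 1, -25, 0, 0, 0, 34], [0, 0, -30, 0, 0, 0, 34], [0, 0, -23, 0, 0, 0, 34], [0, 0, -8, 0, 0, 0, 34], [0, 0, 0, 0, 0, 0, 10], [0, 0, 0, 0, 0, 0, 10], [0, 0, 0, 0, 0, 0, 10], [0, 0, 0, 0, 0, 0, 10]])

```text
clock: 19.73
position: [0.3767, -0.3193, 0.0328]
tool_rot: [1.131, 1.568, -0.44]
force: [5.0, 2.0, 2.4]
grip_width: 0.0162
```

Emit:
play_rows(deltas=[[0, 0, 8, 0, 0, 0, 10], [0, 0, 15, 0, 0, 0, 10], [0, 0, 25, 0, 0, 0, 10], [0, 0, 35, 0, 0, 0, 10], [0, 0, 45, 0, 0, 0, 10], [0, 0, 0, 0, 0, 0, 10], [0, 0, 0, 0, 0, 0, 10], [0, 0, 0, 0, 0, 0, 10]])

```text
clock: 20.72
position: [0.375, -0.3187, 0.1591]
tool_rot: [-2.1, 1.569, 2.611]
force: [0.6, -0.3, -1.8]
grip_width: 0.0164
```

Run:
```python
from h import *
np.set_printoptions(precision=4,suppress=True)
c,f=snap("wrist","w10"); o=telemetry.observe(); print(o["position"],o["grip_width"])
```

```text
[ 0.375  -0.3188  0.1591] 0.016164592531037983
```

View pics/w10.png

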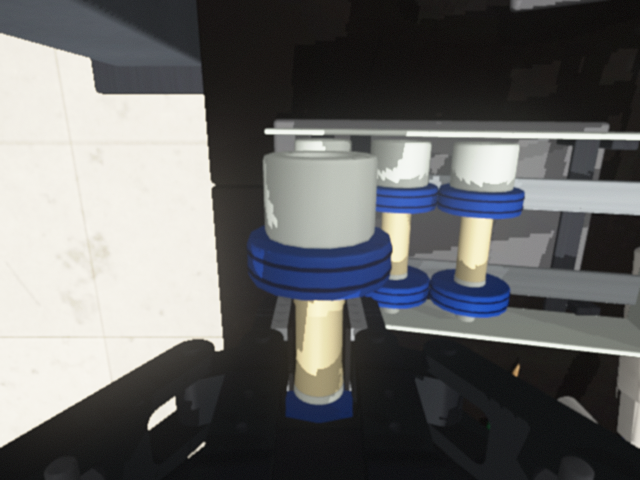

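Fresh 1 is in hand and level: by its rim ellipse (265..377, v 150–160) its origin sits about 2 mm behind the tool. The next cartridge has rolled down. Three remain. Next I carry it to port 3.

Emit:
play_rows(deltas=[[15, 30, 5, 0, 0, -10.45, 10], [15, 30, 5, 0, 0, -10.45, 10], [15, 30, 0, 0, 0, -10.45, 10], [15, 31, 0, 0, 0, -10.45, 10], [15, 31, 0, 0, 0, -10.45, 10], [15, 31, 0, 0, 0, -10.45, 10], [16, 31, 0, 0, 0, -10.45, 10], [16, 31, 0, 0, 0, -10.45, 10]])

```text
clock: 21.78
position: [0.4976, -0.073, 0.1692]
tool_rot: [0.194, 1.57, -2.843]
force: [0.0, -0.4, -1.0]
grip_width: 0.016
```

Emit:
play_rows(deltas=[[0, 0, -30, 0, 0, 0, 10], [0, 0, -40, 0, 0, 0, 10], [0, 0, -20, 0, 0, 0, 10], [0, 0, 0, 0, 0, 0, 10], [0, 0, 0, 0, 0, 0, 10]])

```text
clock: 22.4
position: [0.4976, -0.0743, 0.0803]
tool_rot: [1.768, 1.571, -1.263]
force: [0.2, -0.4, -0.6]
grip_width: 0.0157
```

Run:
```python
from h import *
np.set_printoptions(precision=4,suppress=True)
c,f=snap("wrist","w11"); o=telemetry.observe(); print(o["position"],tool()[:,1],tool()[:,0],o["grip_width"])
```

```text
[ 0.4979 -0.0742  0.0805] [ 0.1104 -0.9939  0.0002] [ 0.0009 -0.0001 -1.    ] 0.015768475621964824
```

View pics/w11.png

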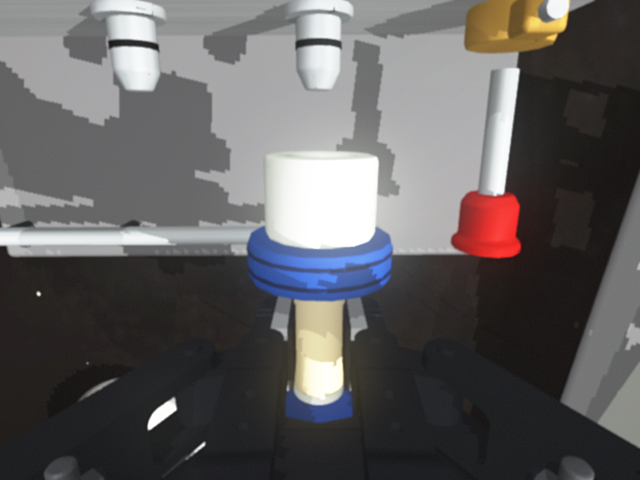

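Spigot 3 (centre u≈320) and the socket (u≈321) line up within 0.5 mm. The knob is still out at (487,225). I descend and push home.

Emit:
play_rows(deltas=[[0, 0, -22, 0, 0, 0, 10], [0, 0, -14.5, 0, 0, 0, 10], [0, 0, 0, 0, 0, 0, 10], [10, 1.1, 0, 0, 0, 0, 10], [8, 0.9, 0, 0, 0, 0, 10], [6, 0.7, 0, 0, 0, 0, 10], [0, 0, 0, 0, 0, 0, 10]])

```text
clock: 23.32
position: [0.522, -0.0712, 0.0434]
tool_rot: [2.728, 1.57, -0.302]
force: [0.3, -1.1, -0.7]
grip_width: 0.016
```

Emit:
play_rows(deltas=[[5, 0.6, 0, 0, 0, 0, 10], [5, 0.6, 0, 0, 0, 0, 10], [5, 0.6, 0, 0, 0, 0, 10], [0, 0, 0, 0, 0, 0, 10]])

```text
clock: 23.82
position: [0.5368, -0.0695, 0.0432]
tool_rot: [2.514, 1.571, -0.517]
force: [-0.5, 0.2, -1.7]
grip_width: 0.0161
```

Emit:
play_rows(deltas=[[3, 0.3, 0, 0, 0, 0, 10], [2, 0.2, 0, 0, 0, 0, 10], [2, 0.2, 0, 0, 0, 0, 10], [0, 0, 0, 0, 0, 0, 10]])

```text
clock: 24.32
position: [0.5436, -0.0688, 0.0433]
tool_rot: [3.114, 1.571, 0.083]
force: [0.3, -1.0, -1.9]
grip_width: 0.0162
```

Emit:
play_rows(deltas=[[2, 0.2, 0, 0, 0, 0, 10], [2, 0.2, 0, 0, 0, 0, 10], [2, 0.2, 0, 0, 0, 0, 10], [0, 0, 0, 0, 0, 0, 10]])

```text
clock: 24.82
position: [0.5442, -0.0689, 0.0421]
tool_rot: [-0.191, 1.561, 3.06]
force: [-27.8, -3.8, 5.9]
grip_width: 0.0165
```

Contact came at x=0.5442 with 28 N, so it is home. I relax, release and lift.

Emit:
play_rows(deltas=[[-4, -0.5, 0, 0, 0, 0, 10], [0, 0, 0, 0, 0, 0, 24], [0, 0, 0, 0, 0, 0, 32], [0, 0, 0, 0, 0, 0, 32], [0, 0, 30, 0, 0, 0, 32], [0, 0, 50, 0, 0, 0, 32], [0, 0, 25, 0, 0, 0, 32], [0, 0, 0, 0, 0, 0, 32]])

```text
clock: 25.82
position: [0.5465, -0.0686, 0.1499]
tool_rot: [3.129, 1.568, 0.098]
force: [1.1, -0.1, -0.1]
grip_width: 0.0322
```

Run:
```python
from h import *
np.set_printoptions(precision=4,suppress=True)
c,f=snap("wrist","w12"); o=telemetry.observe(); print(o["position"])
for s,ce in blobs(blue(f),400): print("b",s,ce,plane(c,ce,.066))
```

```text
[ 0.5459 -0.0684  0.1487]
b [290, 287, 67, 30, 1117] [324.9, 304.3] [[ 0.5066 -0.0768  0.066 ]]
b [609, 416, 31, 28, 452] [627.5, 426.8] [[ 0.4369 -0.2981  0.066 ]]
```

View pics/w12.png

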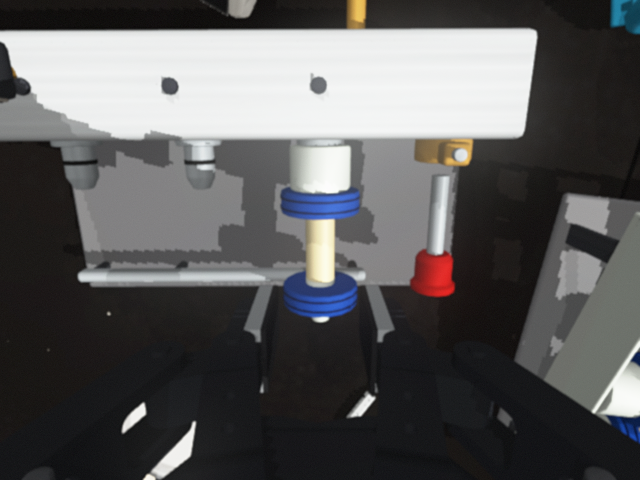

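Port 3 carries the fresh cartridge home, rim against the flange at (320,142). Ports 1 and 2 are bare. Next is the second fresh one.

Emit:
play_rows(deltas=[[-21, -31, 5, 0, 0, 10.45, 34], [-21, -31, 0, 0, 0, 10.45, 34], [-21, -31, 0, 0, 0, 10.45, 34], [-21, -31, 0, 0, 0, 10.45, 34], [-21, -32, 0, 0, 0, 10.45, 34], [-21, -32, 0, 0, 0, 10.45, 34], [-21, -32, 0, 0, 0, 10.45, 34], [-22, -32, 0, 0, 0, 10.45, 34]])

```text
clock: 26.88
position: [0.3755, -0.3213, 0.1524]
tool_rot: [-2.39, 1.569, 2.328]
force: [0.7, -0.4, -0.4]
grip_width: 0.0339
```

Emit:
play_rows(deltas=[[0, 0, -20, 0, 0, 0, 34], [0, 0, -15, 0, 0, 0, 34], [0, 0, 0, 0, 0, 0, 34], [0, 0, 0, 0, 0, 0, 34], [0, 0, 0, 0, 0, 0, 34]])

```text
clock: 27.5
position: [0.377, -0.3206, 0.1187]
tool_rot: [1.027, 1.57, -0.544]
force: [0.6, 0.2, -0.5]
grip_width: 0.0341
```

Run:
```python
from h import *
np.set_printoptions(precision=4,suppress=True)
c,f=snap("wrist","w13"); o=telemetry.observe(); print(o["position"],tool()[:,1])
for s,ce in blobs(cream(f),150): print(s,ce,plane(c,ce,.055))
```

```text
[ 0.3769 -0.3206  0.1187] [ 1.     -0.0005  0.0007]
[303, 223, 32, 68, 1842] [318.5, 256.6] [[ 0.3764 -0.3217  0.055 ]]
[388, 228, 37, 72, 2087] [404.6, 263.2] [[ 0.4245 -0.3256  0.055 ]]
[480, 233, 44, 77, 2240] [498.5, 270.7] [[ 0.4776 -0.3301  0.055 ]]
```

Emit:
play_rows(deltas=[[0, 0, -25, 0, 0, 0, 34], [0, 0, -30, 0, 0, 0, 34], [0, 0, -23, 0, 0, 0, 34], [0, 0, -8, 0, 0, 0, 34], [0, 0, 0, 0, 0, 0, 10], [0, 0, 0, 0, 0, 0, 10], [0, 0, 0, 0, 0, 0, 10], [0, 0, 0, 0, 0, 0, 10]])

```text
clock: 28.55
position: [0.3768, -0.3209, 0.0327]
tool_rot: [0.988, 1.57, -0.584]
force: [1.1, 0.5, -0.9]
grip_width: 0.016
```

Emit:
play_rows(deltas=[[0, 0, 8, 0, 0, 0, 10], [0, 0, 15, 0, 0, 0, 10], [0, 0, 25, 0, 0, 0, 10], [0, 0, 35, 0, 0, 0, 10], [0, 0, 45, 0, 0, 0, 10], [0, 0, 0, 0, 0, 0, 10], [0, 0, 0, 0, 0, 0, 10]])

```text
clock: 29.42
position: [0.3764, -0.3205, 0.1605]
tool_rot: [1.634, 1.57, 0.062]
force: [0.4, 0.3, -2.3]
grip_width: 0.0157
```

```bash
cat >> h.py <<'E'
def inhand(f):  # socket rim / nut pixels in the wrist view (fixed to the tool)
    B=[b for b in blobs(blue(f),1500) if 250<b[1][0]<390]; print("nut",B)
    g=f[...,2].astype(int)-f[...,0]; col=f[130:260,300:340].min(axis=2).mean(axis=1); d=np.diff(col); print("rim rows",[(130+int(i),round(float(d[i]))) for i in np.argsort(-abs(d))[:6]])
E
python3 - <<'E'
from h import *
np.set_printoptions(precision=4,suppress=True)
inhand(cv2.imread("pics/w10.png")[:,:,::-1]); inhand(cv2.imread("pics/w11.png")[:,:,::-1])
c,f=snap("wrist","w14"); o=telemetry.observe(); print(o["position"],o["grip_width"]); inhand(f)
for s,ce in blobs(cream(f),150): print(s,ce)
E
```

```text
nut []
rim rows [(134, -62), (247, -49), (248, -42), (133, -37), (135, -36), (150, -31)]
nut []
rim rows [(248, -54), (247, -42), (249, -23), (159, 18), (246, -17), (151, 16)]
[ 0.3762 -0.3204  0.16  ] 0.016186115799980434
nut []
rim rows [(131, -54), (130, -50), (242, -47), (243, -46), (137, 33), (145, -31)]
[379, 212, 30, 61, 869] [396.2, 238.4]
[295, 295, 50, 98, 4086] [318.9, 344.2]
```

Emit:
play_rows(deltas=[[14, 39, 5, 0, 0, -10.45, 10], [14, 39, 5, 0, 0, -10.45, 10], [14, 39, 0, 0, 0, -10.45, 10], [14, 39, 0, 0, 0, -10.45, 10], [14, 40, 0, 0, 0, -10.45, 10], [14, 40, 0, 0, 0, -10.45, 10], [14, 40, 0, 0, 0, -10.45, 10], [14, 40, 0, 0, 0, -10.45, 10]])

```text
clock: 30.48
position: [0.4883, -0.0035, 0.1695]
tool_rot: [0.308, 1.569, -2.729]
force: [1.7, -0.0, -1.2]
grip_width: 0.0161
```

Emit:
play_rows(deltas=[[0, 0, -30, 0, 0, 0, 10], [0, 0, -40, 0, 0, 0, 10], [0, 0, -20, 0, 0, 0, 10], [0, 0, 0, 0, 0, 0, 10], [0, 0, 0, 0, 0, 0, 10]])

```text
clock: 31.1
position: [0.4886, -0.005, 0.0807]
tool_rot: [1.098, 1.571, -1.934]
force: [0.9, 0.5, -1.3]
grip_width: 0.0162
```

Run:
```python
from h import *
np.set_printoptions(precision=4,suppress=True)
for n in ("w11",None):
    f=cv2.imread(f"pics/{n}.png")[:,:,::-1] if n else snap("wrist","w15")[1]
    o=telemetry.observe()
    h=hsv(f); m=(h[...,1]<40)&(h[...,2]>150); m[:35]=0
    b=[x for x in blobs(m,300)]; print(n,b)
    m[100:]=0; g=f.mean(axis=2)
    for v in (8,45,70,85,200): 
        r=g[v]; d=np.diff(r[250:400]); print(v,[(250+int(i),round(d[i])) for i in sorted(np.argsort(-abs(d))[:6])])
print(o["position"],tool()[:,1],o["grip_width"])
```

```text
w11 [([0, 35, 520, 221, 66710], [301.3, 135.1]), ([0, 187, 93, 21, 936], [34.4, 198.9]), ([295, 359, 48, 46, 1506], [321.7, 382.1]), ([148, 398, 29, 32, 412], [161.7, 412.9])]
8 [(332, -41), (334, 43), (335, 10), (351, -14), (352, -28), (353, -21)]
45 [(294, -51), (295, -51), (330, -23), (340, 43), (341, 39), (353, -28)]
70 [(296, -21), (339, -26), (355, -27), (356, -20), (381, 21), (382, 24)]
85 [(302, -22), (333, -18), (353, -26), (354, -21), (379, 29), (380, 17)]
200 [(265, 10), (266, 8), (267, 8), (375, -15), (376, -22), (377, -7)]
None [([467, 35, 90, 51, 4188], [511.1, 59.7]), ([303, 42, 37, 45, 1386], [321.6, 62.7]), ([113, 44, 46, 44, 1682], [136.5, 64.0]), ([462, 104, 176, 146, 15314], [560.6, 180.1]), ([264, 133, 115, 112, 10640], [320.8, 191.9]), ([387, 147, 77, 56, 2165], [430.3, 176.1]), ([387, 226, 39, 12, 327], [405.7, 231.4]), ([118, 228, 49, 15, 576], [139.3, 235.5]), ([298, 361, 44, 40, 979], [324.3, 382.0])]
8 [(338, 15), (339, 18), (340, 15), (347, -16), (351, -18), (352, -24)]
45 [(294, -41), (295, -27), (297, 24), (337, -31), (338, -52), (339, -42)]
70 [(296, -19), (297, -16), (306, 10), (337, -25), (338, -41), (339, -28)]
85 [(303, -15), (304, -13), (307, 9), (330, -18), (331, -33), (332, -26)]
200 [(265, 10), (266, 7), (267, 8), (374, -29), (375, -50), (376, -34)]
[ 0.4888 -0.0048  0.0809] [ 0.1103 -0.9939  0.0001] 0.01605958265160905
```

Emit:
play_rows(deltas=[[0, 1, -22, 0, 0, 0, 10], [0, 0, -15, 0, 0, 0, 10], [0, 0, 0, 0, 0, 0, 10], [10, 1.1, 0, 0, 0, 0, 10], [8, 0.9, 0, 0, 0, 0, 10], [6, 0.7, 0, 0, 0, 0, 10], [0, 0, 0, 0, 0, 0, 10]])

```text
clock: 32.02
position: [0.513, -0.0009, 0.0434]
tool_rot: [2.933, 1.57, -0.098]
force: [-0.0, 0.5, -1.8]
grip_width: 0.0163
```

Emit:
play_rows(deltas=[[5, 0.6, 0, 0, 0, 0, 10], [5, 0.6, 0, 0, 0, 0, 10], [5, 0.6, 0, 0, 0, 0, 10], [2, 0.2, 0, 0, 0, 0, 10], [0, 0, 0, 0, 0, 0, 10]])

```text
clock: 32.65
position: [0.5295, 0.001, 0.0432]
tool_rot: [0.227, 1.571, -2.804]
force: [-0.0, 0.0, -1.9]
grip_width: 0.0161
```

Emit:
play_rows(deltas=[[2, 0.2, 0, 0, 0, 0, 10], [2, 0.2, 0, 0, 0, 0, 10], [2, 0.2, 0, 0, 0, 0, 10], [2, 0.2, 0, 0, 0, 0, 10], [0, 0, 0, 0, 0, 0, 10]])

```text
clock: 33.28
position: [0.5345, 0.0014, 0.0425]
tool_rot: [-0.14, 1.565, 3.112]
force: [-15.8, -1.7, 3.1]
grip_width: 0.0162
```

Emit:
play_rows(deltas=[[2, 0.2, 0, 0, 0, 0, 10], [0, 0, 0, 0, 0, 0, 10]])

```text
clock: 33.52
position: [0.5346, 0.0014, 0.0421]
tool_rot: [-0.148, 1.561, 3.104]
force: [-25.7, -3.3, 6.9]
grip_width: 0.0162
```

Emit:
play_rows(deltas=[[-4, -0.5, 0, 0, 0, 0, 10], [0, 0, 0, 0, 0, 0, 24], [0, 0, 0, 0, 0, 0, 32], [0, 0, 0, 0, 0, 0, 32], [0, 0, 30, 0, 0, 0, 32], [0, 0, 50, 0, 0, 0, 32], [0, 0, 25, 0, 0, 0, 32], [0, 0, 0, 0, 0, 0, 32]])

```text
clock: 34.52
position: [0.5365, 0.0017, 0.1499]
tool_rot: [-3.023, 1.568, 0.23]
force: [-0.3, -0.5, -1.4]
grip_width: 0.0319
```

Run:
```python
from h import *
np.set_printoptions(precision=4,suppress=True)
c,f=snap("wrist","w16"); o=telemetry.observe(); print(o["position"])
for s,ce in blobs(blue(f),400): print("b",s,ce,plane(c,ce,.066))
```

```text
[0.5359 0.0018 0.1487]
b [402, 282, 68, 33, 1328] [438.6, 300.2] [[ 0.5074 -0.0775  0.066 ]]
b [286, 284, 70, 30, 1223] [322.4, 301.1] [[ 0.4987 -0.0046  0.066 ]]
```

Emit:
play_rows(deltas=[[-20, -40, 5, 0, 0, 10.45, 34], [-20, -40, 0, 0, 0, 10.45, 34], [-20, -40, 0, 0, 0, 10.45, 34], [-20, -40, 0, 0, 0, 10.45, 34], [-20, -40, 0, 0, 0, 10.45, 34], [-20, -40, 0, 0, 0, 10.45, 34], [-20, -41, 0, 0, 0, 10.45, 34], [-20, -41, 0, 0, 0, 10.45, 34]])

```text
clock: 35.58
position: [0.3745, -0.3214, 0.1524]
tool_rot: [-2.475, 1.569, 2.243]
force: [1.6, -0.5, 1.1]
grip_width: 0.0341
```

Emit:
play_rows(deltas=[[0, 0, -20, 0, 0, 0, 34], [0, 0, -15, 0, 0, 0, 34], [0, 0, 0, 0, 0, 0, 34], [0, 0, 0, 0, 0, 0, 34], [0, 0, 0, 0, 0, 0, 34]])

```text
clock: 36.2
position: [0.376, -0.3203, 0.1187]
tool_rot: [1.016, 1.57, -0.555]
force: [0.5, -0.2, -0.2]
grip_width: 0.0337
```

Run:
```python
from h import *
np.set_printoptions(precision=4,suppress=True)
c,f=snap("wrist","w17"); o=telemetry.observe(); print(o["position"],tool()[:,1])
for s,ce in blobs(cream(f),150): print(s,ce,plane(c,ce,.055))
```

```text
[ 0.376  -0.3204  0.1187] [ 1.     -0.0004  0.0007]
[304, 224, 33, 68, 1840] [320.0, 257.2] [[ 0.3763 -0.3218  0.055 ]]
[389, 230, 38, 72, 1991] [406.0, 265.6] [[ 0.4245 -0.3268  0.055 ]]
```

Emit:
play_rows(deltas=[[0.5, 0, -25, 0, 0, 0, 34], [0, 0, -30, 0, 0, 0, 34], [0, 0, -23, 0, 0, 0, 34], [0, 0, -8, 0, 0, 0, 34], [0, 0, 0, 0, 0, 0, 10], [0, 0, 0, 0, 0, 0, 10], [0, 0, 0, 0, 0, 0, 10], [0, 0, 0, 0, 0, 0, 10]])

```text
clock: 37.25
position: [0.3767, -0.3208, 0.0329]
tool_rot: [1.041, 1.569, -0.531]
force: [5.2, -0.9, 2.3]
grip_width: 0.0161
```

Emit:
play_rows(deltas=[[0, 0, 8, 0, 0, 0, 10], [0, 0, 15, 0, 0, 0, 10], [0, 0, 25, 0, 0, 0, 10], [0, 0, 35, 0, 0, 0, 10], [0, 0, 45, 0, 0, 0, 10], [0, 0, 0, 0, 0, 0, 10], [0, 0, 0, 0, 0, 0, 10]])

```text
clock: 38.12
position: [0.3757, -0.3203, 0.1604]
tool_rot: [3.059, 1.571, 1.488]
force: [-0.3, -0.4, -1.2]
grip_width: 0.0159
```

Run:
```python
from h import *
np.set_printoptions(precision=4,suppress=True)
c,f=snap("wrist","w18"); o=telemetry.observe(); print(o["position"],o["grip_width"]); inhand(f)
for s,ce in blobs(cream(f),150): print(s,ce)
tray()
```

```text
[ 0.3756 -0.3202  0.1599] 0.0161830345151903
nut []
rim rows [(131, -60), (244, -55), (132, -39), (243, -34), (245, -33), (147, -31)]
[295, 297, 50, 97, 4103] [319.0, 345.4]
tray [[208.0, 278.0, 0.5522, 0.2789], [239.0, 318.0, 0.3649, 0.2776], [242.0, 334.0, 0.3106, 0.295], [176.0, 359.0, 0.3127, 0.448], [147.0, 298.0, 0.5539, 0.4372]]
```

The tray was knocked about 1 cm aside, which does not matter now. I carry the third cartridge to port 1.

Emit:
play_rows(deltas=[[13, 48, 5, 0, 0, -10.45, 10], [13, 48, 5, 0, 0, -10.45, 10], [13, 48, 0, 0, 0, -10.45, 10], [13, 48, 0, 0, 0, -10.45, 10], [13, 48, 0, 0, 0, -10.45, 10], [13, 48, 0, 0, 0, -10.45, 10], [13, 49, 0, 0, 0, -10.45, 10], [13, 49, 0, 0, 0, -10.45, 10]])

```text
clock: 39.22
position: [0.4788, 0.0621, 0.1695]
tool_rot: [0.414, 1.569, -2.605]
force: [1.8, 0.7, -1.5]
grip_width: 0.0161
```

Emit:
play_rows(deltas=[[0, 0, -30, 0, 0, 0, 10], [0, 0, -40, 0, 0, 0, 10], [0, 0, -20, 0, 0, 0, 10], [0, 0, 0, 0, 0, 0, 10], [0, 0, 0, 0, 0, 0, 10]])

```text
clock: 39.85
position: [0.4791, 0.0604, 0.0806]
tool_rot: [1.25, 1.571, -1.763]
force: [0.6, -0.3, -1.3]
grip_width: 0.0164
```

Run:
```python
from h import *
np.set_printoptions(precision=4,suppress=True)
f=snap("wrist","w19")[1]; o=telemetry.observe()
h=hsv(f); m=(h[...,1]<40)&(h[...,2]>150); m[:35]=0
print(blobs(m,300)); g=f.mean(axis=2)
for v in (45,70,85,200): 
    r=g[v]; d=np.diff(r[250:400]); print(v,[(250+int(i),round(d[i])) for i in sorted(np.argsort(-abs(d))[:8])])
print(o["position"],tool()[:,1],o["grip_width"])
```

```text
[([460, 35, 89, 50, 3939], [503.6, 58.4]), ([297, 37, 38, 45, 1404], [315.7, 57.1]), ([237, 68, 27, 131, 1599], [248.1, 148.9]), ([450, 124, 58, 116, 2317], [485.0, 182.7]), ([265, 135, 132, 111, 10493], [322.2, 194.1]), ([506, 227, 61, 9, 434], [537.5, 231.2]), ([612, 280, 25, 16, 313], [623.8, 287.5]), ([298, 362, 44, 41, 972], [324.3, 383.2])]
45 [(288, -10), (289, -23), (295, 9), (297, 9), (332, -18), (333, -32), (334, -40), (335, -20)]
70 [(293, -21), (294, -12), (300, 10), (301, 14), (328, -16), (329, -29), (330, -39), (331, -19)]
85 [(311, -6), (312, -8), (313, -8), (316, -9), (317, -4), (320, -4), (331, -3), (380, -3)]
200 [(263, 9), (264, 8), (265, 10), (267, 8), (374, -16), (375, -47), (376, -46), (377, -12)]
[0.4793 0.0606 0.0808] [ 0.1283 -0.9917 -0.    ] 0.01641557232111567
```

View pics/w19.png

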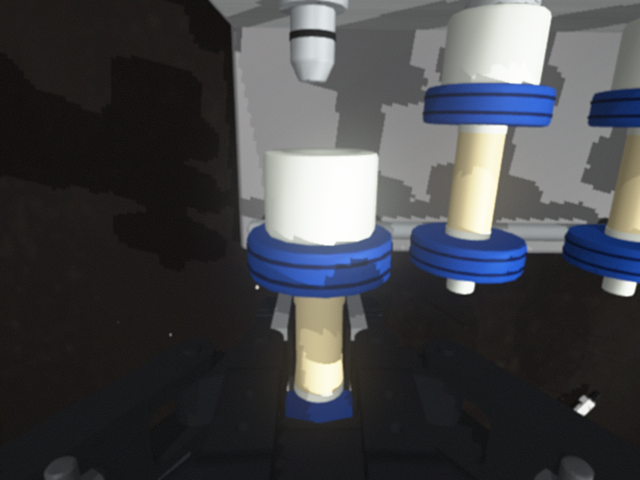

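The third cartridge is about 5 mm and 1° short: the spigot is at u≈312 and the socket at u≈320. I correct, then re-check.

Emit:
play_rows(deltas=[[0.7, 5, 0, 0, 0, -1, 10], [0, 0, 0, 0, 0, 0, 10], [0, 0, 0, 0, 0, 0, 10], [0, 0, 0, 0, 0, 0, 10]])

```text
clock: 40.4
position: [0.4797, 0.0657, 0.0803]
tool_rot: [-1.997, 1.571, 1.256]
force: [-0.3, 0.0, -1.8]
grip_width: 0.0159
```

Run:
```python
from h import *
np.set_printoptions(precision=4,suppress=True)
f=snap("wrist","w20")[1]; o=telemetry.observe(); g=f.mean(axis=2)
for v in (45,65,70,200): 
    r=g[v]; d=np.diff(r[250:400]); print(v,[(250+int(i),round(d[i])) for i in sorted(np.argsort(-abs(d))[:8])])
print(o["position"],tool()[:,1],o["grip_width"])
```

```text
45 [(297, -22), (298, -20), (301, 10), (307, 10), (341, -18), (342, -41), (343, -46), (344, -16)]
65 [(298, -16), (299, -17), (300, -8), (305, 8), (341, -25), (342, -37), (343, -33), (344, -14)]
70 [(300, -13), (301, -21), (305, 10), (309, 9), (339, -20), (340, -36), (341, -35), (342, -15)]
200 [(250, 12), (257, -11), (258, -9), (266, 7), (374, -16), (375, -48), (376, -46), (377, -12)]
[0.4797 0.0656 0.0802] [ 0.1112 -0.9938 -0.0001] 0.016445944682778636
```

Emit:
play_rows(deltas=[[0, 0, -22, 0, 0, 0, 10], [0, 0, -14.5, 0, 0, 0, 10], [0, 0, 0, 0, 0, 0, 10], [10, 1.1, 0, 0, 0, 0, 10], [8, 0.9, 0, 0, 0, 0, 10], [6, 0.7, 0, 0, 0, 0, 10], [0, 0, 0, 0, 0, 0, 10]])

```text
clock: 41.32
position: [0.5042, 0.0685, 0.0438]
tool_rot: [3.083, 1.57, 0.053]
force: [-0.5, 0.5, -1.6]
grip_width: 0.0162
```

Emit:
play_rows(deltas=[[5, 0.6, 0, 0, 0, 0, 10], [5, 0.6, 0, 0, 0, 0, 10], [5, 0.6, 0, 0, 0, 0, 10], [2, 0.2, 0, 0, 0, 0, 10], [0, 0, 0, 0, 0, 0, 10]])

```text
clock: 41.95
position: [0.5207, 0.0703, 0.0436]
tool_rot: [0.431, 1.571, -2.599]
force: [-0.5, 0.0, -1.1]
grip_width: 0.0162
```

Emit:
play_rows(deltas=[[2, 0.2, 0, 0, 0, 0, 10], [2, 0.2, 0, 0, 0, 0, 10], [2, 0.2, 0, 0, 0, 0, 10], [2, 0.2, 0, 0, 0, 0, 10], [0, 0, 0, 0, 0, 0, 10]])

```text
clock: 42.58
position: [0.5268, 0.0709, 0.0432]
tool_rot: [-0.062, 1.567, -3.092]
force: [-9.7, -1.4, 1.2]
grip_width: 0.0156
```

Emit:
play_rows(deltas=[[2, 0.2, 0, 0, 0, 0, 10], [1.5, 0.2, 0, 0, 0, 0, 10], [0, 0, 0, 0, 0, 0, 10]])

```text
clock: 42.95
position: [0.5269, 0.0709, 0.0424]
tool_rot: [-0.066, 1.56, -3.097]
force: [-27.9, -3.8, 7.7]
grip_width: 0.0164
```

Emit:
play_rows(deltas=[[-4, -0.5, 0, 0, 0, 0, 10], [0, 0, 0, 0, 0, 0, 24], [0, 0, 0, 0, 0, 0, 32], [0, 0, 0, 0, 0, 0, 32], [0, 0, 30, 0, 0, 0, 32], [0, 0, 50, 0, 0, 0, 32], [0, 0, 25, 0, 0, 0, 32], [0, 0, 0, 0, 0, 0, 32]])

```text
clock: 43.95
position: [0.5292, 0.0714, 0.1503]
tool_rot: [-2.896, 1.568, 0.357]
force: [-0.2, 0.4, -0.1]
grip_width: 0.0318
```

Run:
```python
from h import *
np.set_printoptions(precision=4,suppress=True)
c,f=snap("wrist","w21"); o=telemetry.observe(); print(o["position"])
for s,ce in blobs(blue(f),400): print("b",s,ce,plane(c,ce,.066))
```

```text
[0.5285 0.0714 0.1491]
b [529, 188, 72, 28, 1365] [569.4, 202.6] [[ 0.5703 -0.072   0.066 ]]
b [498, 269, 85, 46, 2507] [541.1, 293.8] [[ 0.5115 -0.0711  0.066 ]]
b [285, 278, 72, 37, 1453] [320.8, 300.6] [[0.4913 0.0661 0.066 ]]
b [398, 282, 68, 33, 1279] [435.6, 301.1] [[ 0.4992 -0.0061  0.066 ]]
```

Emit:
play_rows(deltas=[[1, -40, 0, 0, 0, 0, 44], [1, -45, 0, 0, 0, 0, 44], [2, -45, 0, 0, 0, 0, 44], [2, -45, 0, 0, 0, 0, 44], [1, -39, 0, 0, 0, 0, 44], [0, 0, 0, 0, 0, 0, 44], [0, 0, 0, 0, 0, 0, 44], [0, 0, 0, 0, 0, 0, 44]])

```text
clock: 45.0
position: [0.5352, -0.1418, 0.1482]
tool_rot: [-0.682, 1.57, 2.572]
force: [0.4, 0.4, -0.1]
grip_width: 0.0438
```

Run:
```python
from h import *
np.set_printoptions(precision=4,suppress=True)
c,f=snap("wrist","w22"); o=telemetry.observe(); print(o["position"],tool()[:,1])
for s,ce in blobs(red(f)): print("red",s,ce,plane(c,ce,.066), plane(c,[[s[0],ce[1]],[s[0]+s[2],ce[1]]],.06))
```

```text
[ 0.5353 -0.1418  0.1484] [ 0.1127 -0.9936 -0.0004]
red [300, 223, 42, 45, 1478] [320.9, 246.1] [[ 0.5336 -0.143   0.066 ]] [[ 0.5302 -0.1304  0.06  ]
 [ 0.5332 -0.1562  0.06  ]]
```

Emit:
play_rows(deltas=[[1.5, -1.2, -35, 0, 0, 0, 44], [0, 0, -35, 0, 0, 0, 44], [0, 0, -28, 0, 0, 0, 44], [0, 0, -8.5, 0, 0, 0, 44], [0, 0, 0, 0, 0, 0, 15], [0, 0, 0, 0, 0, 0, 15], [0, 0, 0, 0, 0, 0, 15], [0, 0, 0, 0, 0, 0, 15]])

```text
clock: 46.05
position: [0.5365, -0.1428, 0.0429]
tool_rot: [-1.337, 1.569, 1.917]
force: [-2.1, 6.5, -6.2]
grip_width: 0.0234
```

Emit:
play_rows(deltas=[[4, 0.4, 0, 0, 0, 0, 15], [5, 0.6, 0, 0, 0, 0, 15], [5, 0.6, 0, 0, 0, 0, 15], [5, 0.6, 0, 0, 0, 0, 15], [5, 0.6, 0, 0, 0, 0, 15], [4, 0.4, 0, 0, 0, 0, 15], [2, 0.2, 0, 0, 0, 0, 15], [0, 0, 0, 0, 0, 0, 15]])

```text
clock: 47.05
position: [0.5664, -0.1393, 0.0428]
tool_rot: [-1.113, 1.569, 2.141]
force: [-3.2, 6.0, -6.4]
grip_width: 0.0233
```

Emit:
play_rows(deltas=[[2, 0.2, 0, 0, 0, 0, 15], [2, 0.2, 0, 0, 0, 0, 15], [0, 0, 0, 0, 0, 0, 15]])

```text
clock: 47.42
position: [0.5667, -0.1393, 0.0424]
tool_rot: [-0.449, 1.563, 2.804]
force: [-25.3, 5.5, 7.4]
grip_width: 0.0235
```

Emit:
play_rows(deltas=[[-2.5, -0.3, 0, 0, 0, 0, 15], [0, 0, 0, 0, 0, 0, 30], [0, 0, 0, 0, 0, 0, 44], [0, 0, 0, 0, 0, 0, 44], [0, 0, 40, 0, 0, 0, 44], [0, 0, 50, 0, 0, 0, 44], [-20, 20, 40, 0, 0, 0, 44], [-20, 30, 50, 0, 0, 0, 44]])

```text
clock: 48.42
position: [0.5274, -0.0907, 0.2233]
tool_rot: [0.315, 1.57, -2.717]
force: [0.8, 0.9, 0.6]
grip_width: 0.0441
```

Emit:
play_rows(deltas=[[0, 30, 20, 0, 0, 0, 44], [0, 30, 0, 0, 0, 0, 44], [0, 0, 0, 0, 0, 0, 44], [0, 0, 0, 0, 0, 0, 44], [0, 0, 0, 0, 0, 0, 44]])

```text
clock: 49.05
position: [0.5281, -0.0316, 0.2422]
tool_rot: [1.291, 1.57, -1.741]
force: [-0.7, 0.7, -0.4]
grip_width: 0.0439
```

Run:
```python
from h import *
np.set_printoptions(precision=4,suppress=True)
c,f=snap("wrist","w23"); o=telemetry.observe(); print(o["position"],o["force"])
for s,ce in blobs(red(f)): print("red",s,ce,plane(c,ce,.066))
for s,ce in blobs(blue(f),400): print("b",s,ce,plane(c,ce,.066))
a=snap("scene")[1]; b=snap("side")[1]
im=np.zeros((600,800,3),np.uint8); im[:300,:400]=cv2.resize(f,(400,300)); im[:300,400:]=cv2.resize(a[200:400,100:367],(400,300)); im[300:,:]=cv2.resize(b[190:350,170:400][:,:],(800,300)); cv2.imwrite("pics/v23.png",im[:,:,::-1])
```

```text
[ 0.5281 -0.0316  0.2421] [ 0.4792 -0.4541 -0.3298]
red [440, 166, 30, 31, 671] [456.1, 181.3] [[ 0.5639 -0.1401  0.066 ]]
b [165, 155, 59, 18, 895] [192.5, 163.6] [[0.5545 0.0734 0.066 ]]
b [173, 223, 56, 25, 953] [198.4, 236.4] [[0.4939 0.0672 0.066 ]]
b [260, 227, 48, 20, 666] [284.9, 237.7] [[ 0.5008 -0.0058  0.066 ]]
b [347, 227, 45, 20, 596] [371.1, 237.5] [[ 0.509  -0.0784  0.066 ]]
b [551, 358, 34, 40, 538] [572.3, 375.2] [[ 0.3957 -0.2874  0.066 ]]
b [599, 364, 41, 51, 1253] [623.9, 388.8] [[ 0.3864 -0.3408  0.066 ]]
```

View pics/v23.png

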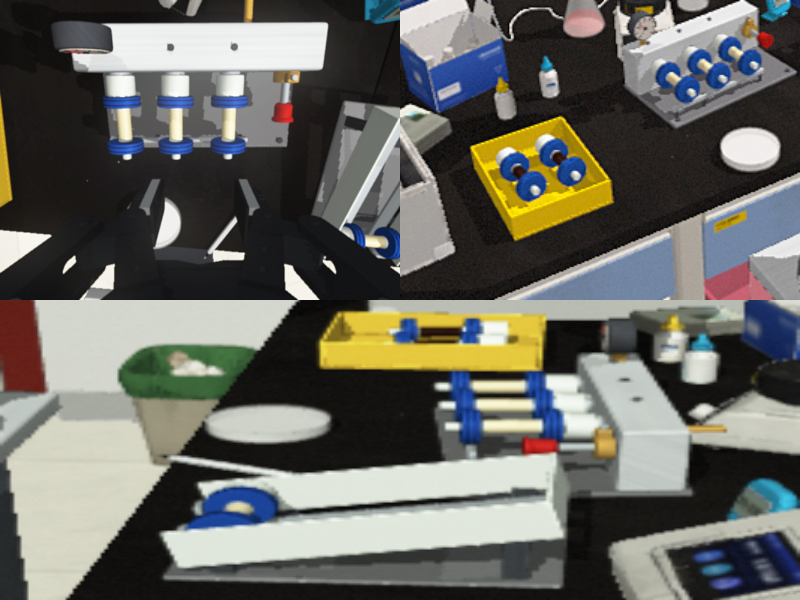

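The last views show three cream cartridges home. The knob is at its home position, 0.5639 against 0.5636 at the start. Both spent ones are in the tray, the leftover is at the track stop, and the bystanders are standing.

```bash
python3 -c "
from workcell import workorder
print(workorder.job_done())"
```

```text
the job is handed in; nothing more can be done
None
```

The job is done and handed in, at about 49 s on the robot clock. No step failed and no check disagreed.

**What I did**
- I pulled the valve knob fully out; the camera showed about 30 mm of travel.
- I put the two spent cartridges, from ports 1 and 2, in the yellow tray. Port 3 was empty at the start.
- I fitted fresh cartridges from the track stop on ports 3, 2 and 1, pushing each until it met the flange with about 26–28 N.
- I pushed the knob home again until it met the stop at 25 N, then moved the arm clear.

**What the last checks showed**
- **Ports:** the front nuts of all three fitted cartridges are in line.
- **Knob:** it measured x = 0.5639 m, against 0.5636 m before the job.
- **Tray:** it holds both spent cartridges. It was knocked about 1 cm aside while I was working at the track; nothing spilled.
- **Track and bench:** the fourth fresh cartridge rests at the track stop. The dropper bottles and timer stand as they did; the vial was not in my last pictures, but the arm never went near it.

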